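# Find the rattling soap pack on the tipping cradles and put it in the tray

## Robot

A 7-joint arm with a two-finger parallel gripper is mounted at the origin on a cart in front of the work surface, level with it; the furniture and walls round the work are solid. World frame = base frame: x ahead of the robot, y to its left, z up, the work surface at z = 0. Lengths are in m, angles in rad, forces in N, time in s.
With the tool pointing down it reaches from about 0.4 to 0.875 m from the base axis. Payload 19.3 kg.
Tool frame: the origin (TCP) lies where the fingers leave the gripper's body, on its centre line; the fingertips stand bot.tip_reach ahead of it and the grasp point (between the pads) lies 54 mm ahead of it (bot.tip_reach is the distance from the TCP to the fingertips, in m); z points along the fingers, y is the line along which they close (so a half turn about z gives the same grasp; the last joint's range is limited). The gripper opens to 85 mm and grips with 20 to 120 N. Pads are 22 mm wide; open, the fingers measure 114 mm over their backs; the gripper's body (76 mm by 85 mm) begins 54 mm behind the grasp point. The pads swing forward as they close: fully open they stand 13 mm farther back than shut.
Start: joints at [1.184, 0.521, -0.036, 1.599, 0.021, 1.021, -0.113], TCP at [0.195, -0.594, 0.304] pointing down, gripper open.
Joint ranges: [-2.91, 2.91], [-0.3, 2.13], [-1.5, 1.42], [0.17, 2.43], [-1.26, 4.41], [0.16, 1.93], [-2.52, 2.52]. Speed limits (rad/s): [1.89, 1.89, 2.39, 2.39, 3.01, 3.01, 3.01].

## Interface

Orientations are given as [roll, pitch, yaw] about the fixed x, y, z axes, in that order (R = Rz(yaw) Ry(pitch) Rx(roll)).
In Python, from workcell import bot gives the robot as it stands. The module is installed in compiled form; this text tells all that it offers.
- The arm moves only by the shell command python3 -m jog 'ROWS' [FORCE]. ROWS is JSON, a list that holds one entry, the list of rows, each a list of 7 numbers: the shift along the tool's x, y, z in mm, then the turn, a rotation vector about the tool's x, y, z in rad, then the opening, from 0 (shut) to 1 (fully open). In form: [[[tx, ty, tz, wx, wy, wz, fingers], ...]]. A call has 1 to 5 rows; each row shifts and turns the commanded pose from where the row before left it, along the tool's axes as they then stand; what a row does not reach is not made up. A row lasts 1/10 s, in which the tool goes at most 50 mm and 8.59 degrees, less where a joint would pass 70% of its speed; a pose out of reach is approached as far as the arm can. A call is refused whole if a number of a shift passes 50 or a number of a turn 0.15, either way. A call with a gripper value outside its range is refused whole. The fingers move at their own pace and stop on an object; FORCE is the grip in N (left out, the last holds). Time passes only in rows, so rows that do not move let the fingers close. It gives the time, the measured TCP pose, the force, the opening and the grip force at its end, in the units of the state.
- bot.observe(): the state, without advancing time (a new reading comes with each control period).
- bot.grab_frame(name): name is "scene" or "top" or "wrist"; returns a dict with "img" (400x640x3 uint8, red, green, blue), "intrinsics" (3x3 intrinsics, pixels), "R" (3x3) and "t" (3): a world point X has camera coordinates R X + t; the wrist camera has in their place "tool_from_camera" (4x4, takes a point from camera to tool coordinates, whose origin is the TCP and whose axes are the flange's). Camera axes: x right, y down, z forward; pixel columns grow to the right and rows downward; lengths in m; the calibration is good to about 2 mm. A picture is of the moment at which its call begins: read the wrist's pose just before it. There is no depth.
- bot.job_done(): hands the job in; it is judged then, once.
Trained networks look in a picture, given as the dict that the camera call returned (one of the last four; its "shot" number tells which), for a name from the list of things; names that differ only in an ending like _2 or _b are one class to them, and where a whole thing is asked for, a point or a joint stands for the part that bears it (a point fixed in the world has none). Each returns a list of dicts, best first, with "conf" (0 to 1); they miss things now and then, are a little off and sometimes report something else, mostly with a low value. They report only what shows in the picture. A call takes as long as a camera call. They do not tell look-alikes from the thing itself.
- bot.trace(query, picture): "region" (400x640 bool, what is visible of it).
- bot.spot_point(query, picture): "xyz" ([x, y, z] in m, in world coordinates, good to about 4 mm: a listed point, or the origin of a listed thing).
The state is a dict: "clock": time; "qpos": joint angles; "qd": joint speeds; "joint_efforts": joint torques, N m; "position": TCP position; "tool_rot": TCP orientation; "force": force on the tool from outside, world axes, zero at the start; "moment": the same for the moment, N m; "grip_width": finger opening in m; "finger_force": force on a finger pad.
Only numpy, scipy, OpenCV 4.12 (cv2) and the standard library are available. Lean on these libraries where they do the work, as an engineer would, in place of code of your own. Each camera call takes 0.05 s, during which the arm holds its last target. There are 200 camera calls.

## Task

One of the two sealed soap packs standing in the tester's cradles has a loose bar inside. Press a cradle's paddle all the way down, hold it there about a second and let go: under a sound pack the cradle rises again, under the pack with the loose bar it stays tipped. When you have seen one stay tipped, stand that pack upright on the floor of the low narrow brown tray, along its length, and leave the sound pack in its cradle.

Things in the scene. Friction and masses are not known exactly. Their poses are not given: they have to be found in the camera images.
- pack_1_center (a point): Centre (34 mm above its underside) of a sealed cream soap pack, 80 mm long (x), 26 mm thick (y), 68 mm tall (z up), 0.14 kg, loose, in either cradle. The packs look alike; exactly one has a loose bar. It stands in a pocket with 8 mm high lips and 2 mm play all round: grip across the 26 mm in its upper half and lift out. A tipped pack leans 0.28 rad, its top along its own -x.
- pack_2_center (a point): Centre of the other sealed soap pack: same shape, size and mass, in the other cradle.
- cradle_left (a joint): Angle (rad) of the left (+y) tipping cradle: 0 level at rest, 0.28 fully tipped, near end down on its stop. A weak spring lifts it level within a second when it holds a sound pack or none; with the loose bar slid to the low end it stays at 0.28. The bar takes about half a second to slide once the cradle is fully tipped.
- cradle_right (a joint): The same for the right (-y) cradle.
- paddle_left (a point): Middle of the top of the left cradle's paddle: a 30 mm square dark rubber pad 57 mm above the table, 120 mm in front of the pack's middle. z up, x from paddle to pack (level at rest). Pressing it down 33 mm (under 2 N) tips the cradle fully, then a hard stop. The hinge is level, 120 mm behind this point and 12 mm lower. The cradles are 130 mm apart.
- paddle_right (a point): The same for the right cradle's paddle.
- tray_floor (a point): Centre of the inner floor (4 mm above the table) of the low open narrow brown tray, 112 mm (x) by 60 mm (y) outside, walls 4 mm thick and 22 mm high: it takes one pack along its x with about 12 mm of play all round, either way about. The tray is fixed.
Not all that is in view belongs to the job. Leave any pink look-alike of the part that bears pack_2_center alone.

How it is judged:
By the outcome, as a careful person would: the job done as asked, in the order asked, and still so for the second after the job is handed in, with the robot touching nothing.
It also fails if it takes over 61 s, if anything falls off the work surface, if the arm or the gripper's body presses on something with over 40 N, if the wrist force passes 120 N, or if a joint passes its speed limit or range.

## Working session

There is one attempt and no reset: what is moved stays moved. The work goes in short steps, Python scripts to look and compute and a shell command to move; the robot and the scene stay as the last step left them, time stands still between calls to the robot, and variables do not carry over. Pictures are saved under pics/ and viewed, at most 10 in all, crops included, and the job is handed in when it is done.

```bash
mkdir -p pics
cat > h.py <<'E'
from workcell import bot
import cv2, numpy as np
def shot(c,f=None):
    d=bot.grab_frame(c)
    if f: cv2.imwrite('pics/'+f,d['img'][:,:,::-1])
    return d
def proj(d,X):
    p=d['intrinsics']@(d['R']@np.array(X)+d['t']); return (p[:2]/p[2]).round(0)
E
python3 - <<'E'
from h import *
np.set_printoptions(precision=4,suppress=True)
s=bot.observe(); print({k:(np.round(v,3)) for k,v in s.items()}, bot.tip_reach)
for c in('scene','top'):
    d=shot(c,c+'0.png')
    for n in('pack_1_center','paddle_left','paddle_right','tray_floor'):
        for r in bot.spot_point(n,d): print(c,n,np.round(r['xyz'],4),round(r['conf'],2),proj(d,r['xyz']))
E
```

```text
{'clock': np.float64(0.0), 'qpos': array([ 1.184,  0.522, -0.036,  1.6  ,  0.021,  1.021, -0.113]), 'qd': array([ 0.001,  0.   , -0.001, -0.001, -0.   , -0.002, -0.   ]), 'joint_efforts': array([  0.   , -92.71 ,   1.981, -36.993,   0.018,   0.008,   0.   ]), 'position': array([ 0.195, -0.594,  0.303]), 'tool_rot': array([-3.14 ,  0.   ,  0.317]), 'force': array([-0.216,  0.413,  0.296]), 'moment': array([ 0.039, -0.012,  0.024]), 'finger_force': np.float64(0.0), 'grip_width': np.float64(0.085)} 0.0726
scene pack_1_center [ 0.5518 -0.0622  0.0932] 0.58 [302. 152.]
scene paddle_left [ 0.5519 -0.0603  0.0905] 0.37 [302. 152.]
scene paddle_right [ 0.4332 -0.1912  0.0588] 0.88 [280. 202.]
scene tray_floor [ 0.5123 -0.3764  0.0003] 0.74 [354. 259.]
top pack_1_center [ 0.5466 -0.0599  0.0903] 0.56 [244. 170.]
top paddle_left [ 0.4278 -0.0639  0.0611] 0.64 [247. 218.]
top paddle_right [ 0.4297 -0.1893  0.0565] 0.57 [296. 217.]
top tray_floor [ 0.5077 -0.3774  0.0048] 0.65 [366. 190.]
```

View pics/scene0.png

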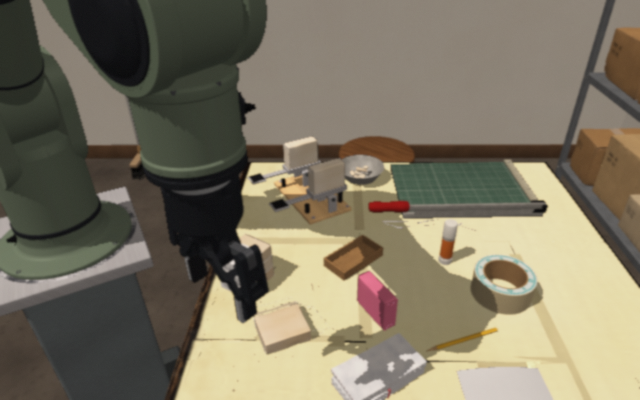

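View pics/top0.png

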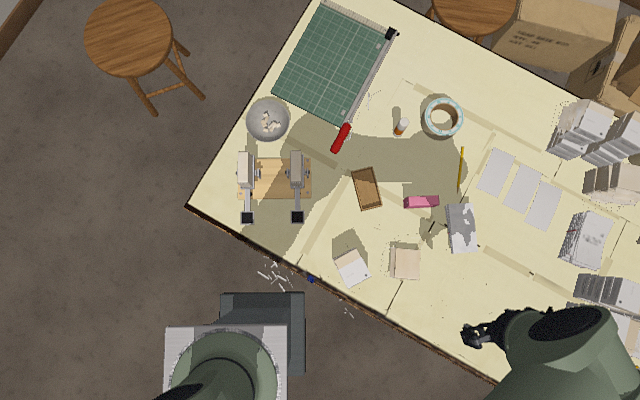

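Scene and top views agree. The cradles are at top (247,180) and (296,180), paddles at (247,218) and (296,217), and the brown tray at (366,189). The pink look-alike at (421,202) and the two cream blocks at (350,267) and (404,262) are not in cradles, so I'll leave them alone. Next I'll refine the geometry from the top image.

```bash
cat >> h.py <<'E'
def back(d,uv,z):
    uv=np.atleast_2d(uv).astype(float); R,t=d['R'],d['t']
    r=np.c_[uv,np.ones(len(uv))]@np.linalg.inv(d['intrinsics']).T@R; c=-R.T@t
    return c+r*((z-c[2])/r[:,2])[:,None]
def rect(d,mask,z):
    c=max(cv2.findContours(mask.astype(np.uint8),cv2.RETR_EXTERNAL,cv2.CHAIN_APPROX_NONE)[0],key=len)[:,0]
    P=back(d,c,z)[:,:2]*1000
    return cv2.minAreaRect(P.astype(np.float32))
E
python3 - <<'E'
from h import *
d=shot('top')
for n,z in(('tray_floor',.022),('pack_1_center',.125),('paddle_left',.057)):
    for r in bot.trace(n,d): print(n,round(r['conf'],2),r['region'].sum(),np.argwhere(r['region']).mean(0).round(),[np.round(v,1) for v in rect(d,r['region'],z)])
im=d['img'].astype(int)
dark=(im.max(2)<50)
for (u,v) in((247,218),(296,217)):
    m=np.zeros_like(dark); m[v-10:v+10,u-10:u+10]=dark[v-10:v+10,u-10:u+10]; print('pad',[np.round(x,1) for x in rect(d,m,.057)])
br=cv2.inRange(d['img'],(60,30,10),(190,130,90))>0
m=np.zeros_like(dark); m[160:215,345:388]=br[160:215,345:388]; print('tray',[np.round(x,1) for x in rect(d,m,.022)])
cv2.imwrite('pics/c1.png',cv2.resize(d['img'][130:280,220:440,::-1],None,fx=3.6,fy=3.6,interpolation=cv2.INTER_CUBIC))
E
```

```text
tray_floor 0.8 895 [188. 366.] [array([ 509.1, -376.6]), array([113.1,  61. ]), np.float64(12.8)]
tray_floor 0.57 432 [201. 249.] [array([506.4, -59.9]), array([ 37.9, 187.7]), np.float64(89.5)]
pack_1_center 0.69 471 [169. 245.] [array([543.4, -68.7]), array([85.6, 34. ]), np.float64(1.0)]
pack_1_center 0.48 969 [188. 366.] [array([ 492.9, -365.3]), array([103.4,  58.9]), np.float64(13.7)]
paddle_left 0.92 489 [199. 249.] [array([502.3, -66.8]), array([ 37.3, 179.8]), np.float64(87.2)]
pad [array([429.7, -63. ]), array([26.3, 23.3]), np.float64(89.4)]
pad [array([ 429.8, -191.9]), array([25.9, 25.9]), np.float64(90.0)]
tray [array([ 509.2, -376.6]), array([111.5,  62.6]), np.float64(13.4)]
```

View pics/c1.png

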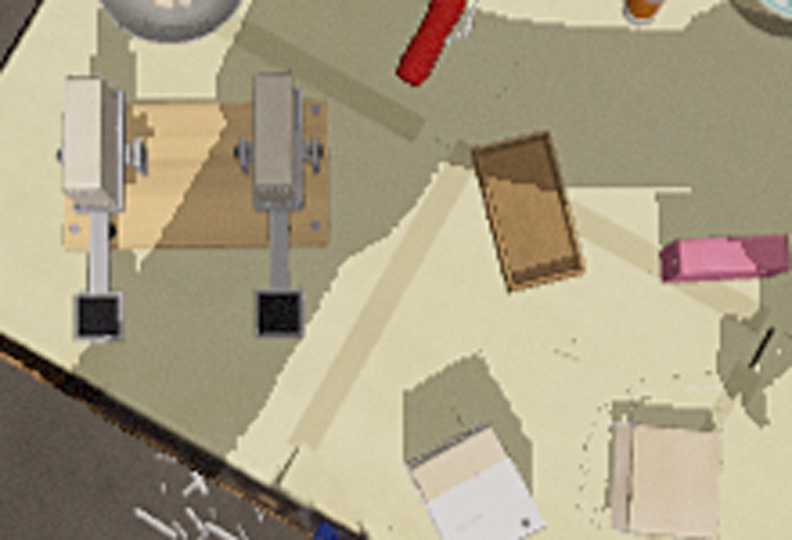

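Both paddles are level at about (430, -63) and (430, -192) mm, and the cradle axes lie along world x. The tray is centred at (509, -377) mm with yaw about 0.225. I'll move over the right paddle with the fingers shut.

```bash
python3 -m jog '[[[0,0,0,0,0,0.106,0],[0,0,0,0,0,0.106,0],[0,0,0,0,0,0.105,0],[23,-40,0,0,0,0,0],[23,-40,0,0,0,0,0]]]' 40
python3 -m jog '[[[23,-40,0,0,0,0,0],[23,-40,0,0,0,0,0],[23,-40,0,0,0,0,0],[23,-40,0,0,0,0,0],[23,-40,0,0,0,0,0]]]'
```

```text
clock: 1.2
position: [0.2406, -0.5131, 0.3035]
tool_rot: [-3.141, 0.0, -0.002]
force: [1.5, -0.2, 0.6]
grip_width: 0.0122
finger_force: 0.0
clock: 1.7
position: [0.3564, -0.3123, 0.3042]
tool_rot: [3.141, -0.0, -0.0]
force: [2.3, -0.2, 0.5]
grip_width: 0.0
finger_force: 0.0
```

```bash
python3 -m jog '[[[23,-40,0,0,0,0,0],[23,-40,10,0,0,0,0],[23,-40,20,0,0,0,0],[0,0,40,0,0,0,0],[0,0,40,0,0,0,0]]]'
python3 -m jog '[[[0,0,30,0,0,0,0],[0,0,10,0,0,0,0],[0,0,0,0,0,0,0]]]'
```

```text
clock: 2.2
position: [0.4256, -0.193, 0.1934]
tool_rot: [3.141, -0.002, 0.002]
force: [1.3, -0.5, -0.7]
grip_width: -0.0002
finger_force: 0.0
clock: 2.5
position: [0.4244, -0.1941, 0.1534]
tool_rot: [-3.141, 0.002, -0.0]
force: [1.2, -0.0, 0.7]
grip_width: 0.0001
finger_force: 0.0
```

```bash
python3 -m jog '[[[0,0,20,0,0,0,0],[0,0,14,0,0,0,0],[0,0,10,0,0,0,0],[0,0,8,0,0,0,0],[0,0,2,0,0,0,0]]]'
python3 -m jog '[[[0,0,2,0,0,0,0],[0,0,0,0,0,0,0]]]'
```

```text
clock: 3.0
position: [0.4248, -0.1943, 0.1001]
tool_rot: [3.142, -0.0, -0.0]
force: [-1.4, 0.5, 0.1]
grip_width: -0.0001
finger_force: 0.0
clock: 3.2
position: [0.4248, -0.1942, 0.0983]
tool_rot: [3.141, -0.0, -0.0]
force: [-0.4, -0.3, -0.2]
grip_width: -0.0
finger_force: 0.0
```

```bash
for i in 1; do python3 -m jog '[[[0,0,2,0,0,0,0],[0,0,0,0,0,0,0]]]' | grep -E 'pos|force'; done; python3 -m jog '[[[0,0,1.5,0,0,0,0],[0,0,0,0,0,0,0]]]'| grep -E 'pos|force'
```

```text
position: [0.4248, -0.1943, 0.0961]
force: [-0.1, 0.1, 1.1]
finger_force: 0.5
position: [0.425, -0.1942, 0.0946]
force: [1.6, -0.4, 3.9]
finger_force: 1.8
```

Run:
```python
from h import *
d=shot('scene'); cv2.imwrite('pics/s1.png',cv2.resize(d['img'][120:240,220:380,::-1],None,fx=5,fy=5,interpolation=cv2.INTER_CUBIC))
```

```text
(no output)
```

View pics/s1.png

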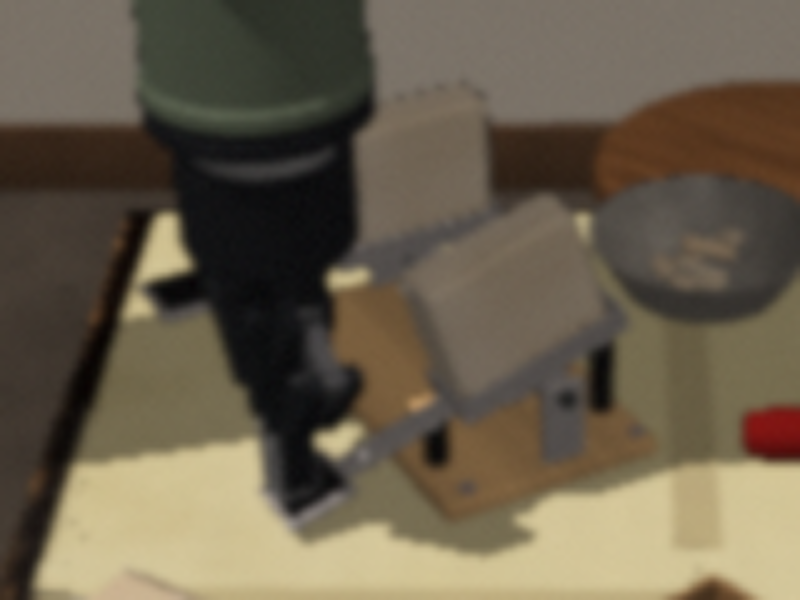

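The enlarged view shows the right cradle tipped, with the near end down around crop (470,410) and the pack leaning toward the gripper with clearance. The force has started to rise, so it's at the stop. I'll hold there, then release.

```bash
python3 -m jog '[[[0,0,1,0,0,0,0],[0,0,0,0,0,0,0],[0,0,0,0,0,0,0],[0,0,0,0,0,0,0],[0,0,0,0,0,0,0]]]'| grep -E 'pos|force'
python3 -m jog '[[[0,0,0,0,0,0,0],[0,0,0,0,0,0,0],[0,0,0,0,0,0,0],[0,0,0,0,0,0,0],[0,0,0,0,0,0,0]]]'| grep -E 'pos|force'
python3 -m jog '[[[0,0,-15,0,0,0,0],[0,0,-25,0,0,0,0],[0,0,-30,0,0,0,0],[0,0,-30,0,0,0,0],[0,0,0,0,0,0,0]]]'
python3 -m jog '[[[0,0,0,0,0,0,0],[0,0,0,0,0,0,0],[0,0,0,0,0,0,0],[0,0,0,0,0,0,0],[0,0,0,0,0,0,0]]]' | grep -E 'pos|clock'
python3 -m jog '[[[0,0,0,0,0,0,0],[0,0,0,0,0,0,0],[0,0,0,0,0,0,0],[0,0,0,0,0,0,0]]]' | grep -E 'pos|clock'
python3 - <<'E'
from h import *
d=shot('scene'); cv2.imwrite('pics/s2.png',cv2.resize(d['img'][120:240,220:380,::-1],None,fx=4,fy=4,interpolation=cv2.INTER_CUBIC))
E
```

```text
position: [0.425, -0.1943, 0.0937]
force: [2.1, -0.6, 5.3]
finger_force: 2.6
position: [0.4251, -0.1943, 0.0937]
force: [2.1, 0.3, 6.9]
finger_force: 2.6
clock: 5.15
position: [0.4255, -0.1946, 0.1964]
tool_rot: [3.14, -0.004, -0.001]
force: [-0.3, -0.4, -0.2]
grip_width: 0.0
finger_force: 0.0
clock: 5.65
position: [0.4245, -0.1941, 0.1931]
clock: 6.05
position: [0.4247, -0.1942, 0.1935]
```

View pics/s2.png

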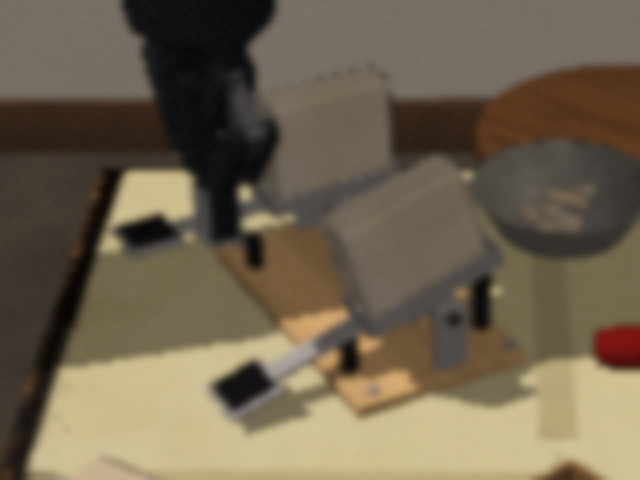

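The right cradle is still tipped 1.3 s after release, with its paddle low at crop (240,385) and its pack leaning. The left one is level. So the right pack, the cream one in the pocket at -y, has the loose bar. I'll locate it more precisely.

Run:
```python
from h import *
for c in('scene','top','wrist'):
    d=shot(c,c+'3.png')
    for n in('pack_1_center','paddle_right'):
        for r in bot.spot_point(n,d): print(c,n,np.round(r['xyz'],4),round(r['conf'],2))
    if c=='top':
        cx,cz=-.192,0
        for u in(-.04,.04):
          for v in(-.013,.013):
            p=[.55-.28*.0+(u*.961-(.08)*.276),cx+v,.045+.08*.961+u*.276]; print('top corner',proj(d,p))
        cv2.imwrite('pics/c3.png',cv2.resize(d['img'][130:230,230:350,::-1],None,fx=6,fy=6,interpolation=cv2.INTER_CUBIC))
```

```text
scene pack_1_center [ 0.5521 -0.061   0.0886] 0.92
scene paddle_right [ 0.4322 -0.1908  0.0253] 0.82
top pack_1_center [ 0.5486 -0.0585  0.0894] 0.86
top corner [301. 191.]
top corner [290. 191.]
top corner [300. 159.]
top corner [290. 159.]
wrist paddle_right [ 0.4311 -0.1929  0.0258] 0.69
```

View pics/c3.png

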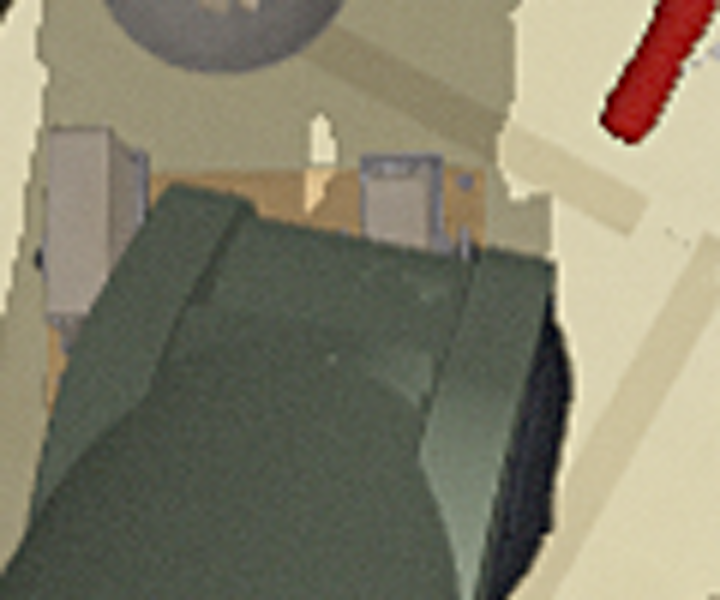

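```bash
python3 -m jog '[[[0,0,-40,0,0.14,0,0.85],[20,-2,-10,0,0.14,0,0.85],[40,0,0,0,0,0,0.85],[0,0,0,0,0,0,0.85]]]' 60
cat >> h.py <<'E'
from scipy.spatial.transform import Rotation as Ro
def delta(pos,rpy):
    s=bot.observe(); R=Ro.from_euler('xyz',s['tool_rot']); G=Ro.from_euler('xyz',rpy)
    print('mm',np.round(R.inv().apply(np.array(pos)-s['position'])*1000,1),'rot',np.round((R.inv()*G).as_rotvec(),3))
E
python3 - <<'E'
from h import *
G=(Ro.from_euler('xyz',[np.pi,0,0])*Ro.from_rotvec([0,.28,0])).as_euler('xyz')
delta([.502,-.192,.213],G); delta([.5184,-.192,.155],G)
E
```

```text
clock: 6.95
position: [0.4848, -0.1925, 0.2592]
tool_rot: [3.141, -0.285, 0.0]
force: [-0.2, 0.4, 0.9]
grip_width: 0.0581
finger_force: 0.0
mm [ 3.5 -0.5 49.1] rot [ 0.001 -0.005  0.   ]
mm [  3.   -0.6 109.4] rot [ 0.001 -0.005  0.   ]
```

```bash
python3 -m jog '[[[3,0,40,0,-0.005,0,1],[0,0,0,0,0,0,1],[0,0,0,0,0,0,1]]]'
python3 - <<'E'
from h import *
d=shot('wrist','w4.png')
for r in bot.spot_point('pack_1_center',d): print(np.round(r['xyz'],4),round(r['conf'],2))
for c in('scene','top'):
  d2=shot(c)
  for r in bot.spot_point('pack_1_center',d2): print(c,np.round(r['xyz'],4),round(r['conf'],2))
E
```

```text
clock: 7.25
position: [0.4949, -0.1919, 0.2194]
tool_rot: [-3.141, -0.273, 0.0]
force: [-1.2, 1.0, 0.5]
grip_width: 0.0854
finger_force: 0.0
[ 0.5448 -0.0624  0.0901] 0.75
scene [ 0.551  -0.0605  0.0905] 0.88
top [ 0.5455 -0.0595  0.0871] 0.78
```

View pics/w4.png

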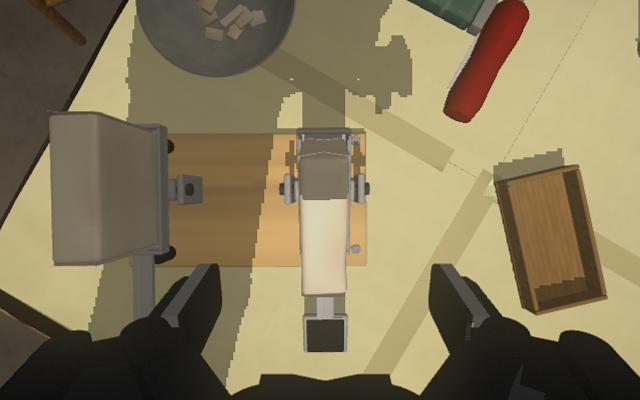

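The wrist view shows the tipped pack's top face around (325,245), centred between the fingertips at (210,270) and (440,270), so y is right. I'll check the x and z prediction by projecting it.

Run:
```python
from h import *
s=bot.observe(); d=shot('wrist'); T=np.eye(4); T[:3,:3]=Ro.from_euler('xyz',s['tool_rot']).as_matrix(); T[:3,3]=s['position']
M=np.linalg.inv(T@d['tool_from_camera'])
C=np.array([.5377,-.192,.0878]); ax=np.array([.961,0,.276]); up=np.array([-.276,0,.961])
for u in(-.04,.04):
  for w in(-.034,.034):
    for v in(-.013,.013):
      p=d['intrinsics']@(M@np.r_[C+u*ax+w*up+[0,v,0],1])[:3]; print(u,w,v,(p[:2]/p[2]).round())
G=(Ro.from_euler('xyz',[np.pi,0,0])*Ro.from_rotvec([0,.28,0])).as_euler('xyz')
delta([.5184,-.192,.155],G)
```

```text
-0.04 -0.034 -0.013 [343. 245.]
-0.04 -0.034 0.013 [309. 245.]
-0.04 0.034 -0.013 [350. 296.]
-0.04 0.034 0.013 [303. 296.]
0.04 -0.034 -0.013 [345. 137.]
0.04 -0.034 0.013 [307. 137.]
0.04 0.034 -0.013 [353. 155.]
0.04 0.034 0.013 [300. 155.]
mm [ 4.3 -0.4 69.2] rot [ 0.001  0.004 -0.   ]
```

The projection matches to about 1 mm, so I'll descend and grip.

```bash
python3 -m jog '[[[4,0,25,0,0.004,0,1],[0,0,20,0,0,0,1],[0,0,15,0,0,0,1],[0,0,9,0,0,0,1],[0,0,0,0,0,0,1]]]' | grep -E 'pos|rot|force'
python3 -m jog '[[[0,0,0,0,0,0,0.15],[0,0,0,0,0,0,0.15],[0,0,0,0,0,0,0.15],[0,0,0,0,0,0,0.15],[0,0,0,0,0,0,0.15]]]' 50
python3 -m jog '[[[0,0,0,0,0,0,0.15],[0,0,0,0,0,0,0.15],[0,0,0,0,0,0,0.15]]]' 50
```

```text
position: [0.5181, -0.1921, 0.1537]
tool_rot: [-3.141, -0.278, -0.0]
force: [-0.3, -0.5, -0.0]
finger_force: 0.0
clock: 8.6
position: [0.5183, -0.1923, 0.1549]
tool_rot: [3.141, -0.28, -0.0]
force: [-4.0, 0.5, 6.7]
grip_width: 0.0257
finger_force: 51.2
clock: 8.9
position: [0.5183, -0.1923, 0.1549]
tool_rot: [3.141, -0.28, -0.0]
force: [-2.7, 1.0, 7.7]
grip_width: 0.026
finger_force: 51.2
```

```bash
python3 -m jog '[[[0,0,-8,0,0,0,0.15],[0,0,-15,0,0,0,0.15],[0,0,-25,0,0,0,0.15],[0,0,-35,0,0,0,0.15],[0,0,-40,0,0,0,0.15]]]'
python3 - <<'E'
from h import *
yaw=.227
delta([.509,-.377,.18],[np.pi,0,yaw])
d=shot('scene'); cv2.imwrite('pics/s5.png',cv2.resize(d['img'][60:300,200:440,::-1],None,fx=2.5,fy=2.5,interpolation=cv2.INTER_CUBIC))
for r in bot.spot_point('pack_1_center',d): print(np.round(r['xyz'],4),round(r['conf'],2))
E
```

```text
clock: 9.4
position: [0.4834, -0.1919, 0.2734]
tool_rot: [-3.141, -0.277, -0.0]
force: [0.9, -1.4, -0.4]
grip_width: 0.0256
finger_force: 50.2
mm [ -1.  185.2  96.7] rot [ 0.031 -0.276 -0.225]
[ 0.552  -0.0591  0.0914] 0.56
```

View pics/s5.png

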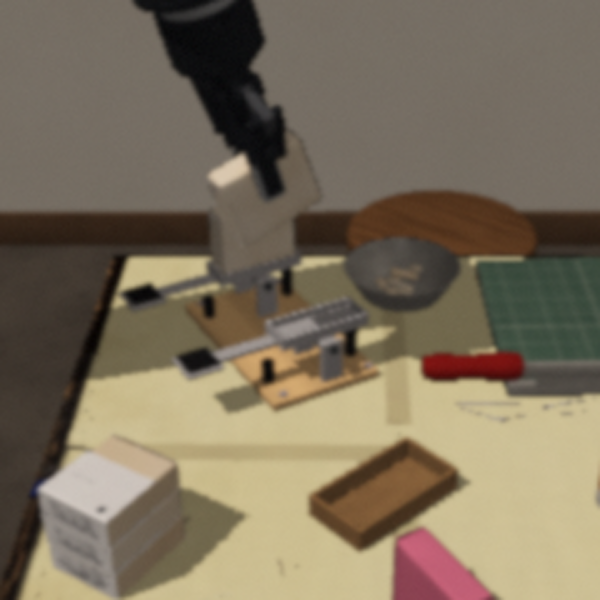

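The pack is held and clear of the cradle (pack at crop 265,190). The right cradle is empty and rising, and the left pack is in place. I'll level the tool, move over the tray and turn.

```bash
python3 -m jog '[[[0,20,0,0,-0.139,0,0.15],[0,35,0,0,-0.139,0,0.15],[0,40,0,0,0,0,0.15],[0,40,0,0,0,0,0.15],[0,30,0,0,0,0,0.15]]]' | grep -E pos
python3 -m jog '[[[0,20,0,0,0,-0.113,0.15],[0,0,0,0,0,-0.113,0.15],[0,0,0,0,0,0,0.15],[0,0,0,0,0,0,0.15]]]'
python3 - <<'E'
from h import *
s=bot.observe(); T=np.eye(4); T[:3,:3]=Ro.from_euler('xyz',s['tool_rot']).as_matrix(); T[:3,3]=s['position']
d=shot('wrist','w6.png')
for r in bot.spot_point('tray_floor',d)+bot.spot_point('tray_floor',shot('scene')): print('tray',np.round(r['xyz'],4),round(r['conf'],2))
C=T@d['tool_from_camera']; d['R']=C[:3,:3].T; d['t']=-C[:3,:3].T@C[:3,3]
for r in bot.trace('tray_floor',d): print(r['conf'],[np.round(v,1) for v in rect(d,r['region'],.022)])
for r in bot.spot_point('pack_1_center',d): print('pack',np.round(r['xyz'],4),round(r['conf'],2))
E
```

```text
position: [0.4837, -0.3595, 0.2719]
clock: 10.4
position: [0.4842, -0.3768, 0.2722]
tool_rot: [-3.141, -0.001, 0.223]
force: [0.6, 1.0, -1.3]
grip_width: 0.0256
finger_force: 50.3
tray [ 0.5093 -0.3762  0.0026] 0.55
tray [ 0.5108 -0.3801  0.0012] 0.96
0.65 [array([ 515.2, -375.3]), array([99.8, 60.8]), np.float64(12.7)]
```

View pics/w6.png

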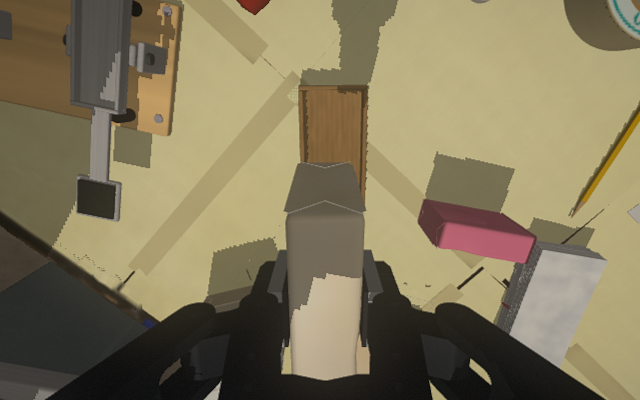

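The wrist view shows the pack in the grip at (325,290), parallel to the tray at (335,130). The tray is at about (509.5, -377) mm with yaw 0.225. The pink pack at (480,230) is well clear. I'll centre and lower.

```bash
python3 -m jog '[[[25,5.6,0,0,0,0,0.15],[0,0,40,0,0,0,0.15],[0,0,40,0,0,0,0.15],[0,0,30,0,0,0,0.15],[0,0,0,0,0,0,0.15]]]' | grep -E 'pos|rot|force'
python3 -m jog '[[[0,0,25,0,0,0,0.15],[0,0,15,0,0,0,0.15],[0,0,5,0,0,0,0.15],[0,0,0,0,0,0,0.15],[0,0,0,0,0,0,0.15]]]'
python3 - <<'E'
from h import *
delta([.5095,-.377,.108],[np.pi,0,.225])
E
```

```text
position: [0.5086, -0.3758, 0.159]
tool_rot: [-3.137, 0.003, 0.226]
force: [-0.2, 0.6, -1.1]
finger_force: 50.2
clock: 11.7
position: [0.5104, -0.3773, 0.1187]
tool_rot: [3.141, -0.002, 0.226]
force: [0.4, -0.3, -1.9]
grip_width: 0.0257
finger_force: 50.3
mm [-0.9 -0.5 10.7] rot [ 0.001 -0.002  0.001]
```

```bash
python3 -m jog '[[[0,0,6,0,0,0,0.15],[0,0,2,0,0,0,0.15],[0,0,0,0,0,0,0.15]]]' | grep -E 'pos|force'
python3 -m jog '[[[0,0,1.5,0,0,0,0.15],[0,0,0,0,0,0,0.15]]]' | grep -E 'pos|force'
python3 -m jog '[[[0,0,1,0,0,0,0.15],[0,0,0,0,0,0,0.15]]]' | grep -E 'pos|force'
```

```text
position: [0.5107, -0.3773, 0.1104]
force: [1.2, 0.6, 6.9]
finger_force: 51.6
position: [0.5115, -0.3771, 0.1096]
force: [2.0, 2.8, 15.2]
finger_force: 52.8
position: [0.512, -0.377, 0.1091]
force: [3.8, 3.9, 20.3]
finger_force: 53.8
```

It's on the floor. I'll ease the load, then open.

```bash
python3 -m jog '[[[0,0,-2,0,0,0,0.15],[0,0,0,0,0,0,0.15]]]' | grep -E 'pos|rot|force'
python3 -m jog '[[[0,0,0,0,0,0,0.45],[0,0,0,0,0,0,0.6],[0,0,0,0,0,0,0.7],[0,0,0,0,0,0,0.7],[0,0,0,0,0,0,0.7]]]'
python3 -m jog '[[[0,0,-10,0,0,0,0.7],[0,0,-30,0,0,0,0.7],[0,0,-45,0,0,0,0.7],[0,0,-45,0,0,0,0.7],[0,0,-20,0,0,0,0.7]]]'
python3 -m jog '[[[-45,0,0,0,0,0,0.7],[-45,0,0,0,0,0,0.7],[-10,0,0,0,0,0,0.7],[0,0,0,0,0,0,0.7],[0,0,0,0,0,0,0.7]]]'| grep -E 'clock|pos|force'
python3 - <<'E'
from h import *
d=shot('scene')
for c,e in(('scene',d),('top',shot('top'))):
    for r in bot.spot_point('pack_1_center',e): print(c,np.round(r['xyz'],4),round(r['conf'],2))
cv2.imwrite('pics/s7.png',cv2.resize(d['img'][120:300,220:440,::-1],None,fx=3.3,fy=3.3,interpolation=cv2.INTER_CUBIC))
E
```

```text
position: [0.5101, -0.3771, 0.1095]
tool_rot: [3.141, -0.001, 0.226]
force: [0.5, -0.0, -1.1]
finger_force: 50.9
clock: 13.1
position: [0.51, -0.3771, 0.1091]
tool_rot: [3.141, -0.001, 0.226]
force: [0.3, -0.2, -0.0]
grip_width: 0.0599
finger_force: 0.0
clock: 13.6
position: [0.5106, -0.3776, 0.2642]
tool_rot: [3.138, -0.005, 0.226]
force: [0.4, 0.6, 0.2]
grip_width: 0.06
finger_force: 0.0
clock: 14.1
position: [0.4132, -0.3993, 0.2597]
force: [0.4, 1.0, 0.0]
finger_force: 0.0
top [ 0.5466 -0.0587  0.0928] 0.61
```

View pics/s7.png

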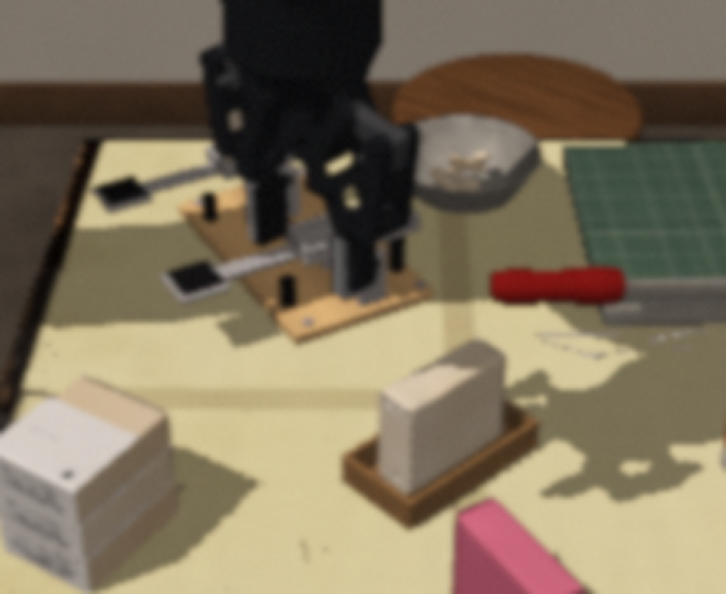

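The pack stands upright in the tray along its length (crop 440,420). The sound pack is still at (0.547, -0.059) in the left cradle, and the gripper is clear.

```bash
python3 -c "from workcell import bot; print(bot.job_done())"
```

```text
the job is handed in; nothing more can be done
None
```

The right cradle stayed tipped for 1.3 s after I released its paddle, so I stood that pack upright in the brown tray along its length, left the other pack in the left cradle (paddle not pressed), and handed the job in at about 14 s.

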